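# Set out a batch of printed headbands in an even row

## Task

Slide the four printed visor headbands into an even, straight row on the blue tape, nested one behind the other: one on each cross strip, its front wall wholly on the strip and centred on the crossing, square to the long strip, with its open side towards the robot. Any colour may go on any strip. Their glue is still setting, so keep them flat on the table, do not lift them, and handle them with a light grip; leave everything else where it is.

Things in the scene. Friction and masses are not known exactly. Their poses are not given: they have to be found in the camera images.
- marks: Blue masking-tape marks stuck flat on the yellow table (under 1 mm thick, nothing to bump into): one long strip 320 x 24 mm and four cross strips 110 x 24 mm, 60 mm apart. Origin on the table at the middle of the four crossings; x along the long strip away from the robot (within about 10 degrees), y along the cross strips to the left, z up. The tape's place and angle vary.
- mark1 (a point): Centre of the crossing of the long strip with cross strip 1 of 4 (nearest the robot), on the table; axes as marks. Lies at x = -90 mm of marks.
- mark2 (a point): Centre of the crossing of the long strip with cross strip 2 of 4 (counted from the robot), on the table; axes as marks. Lies at x = -30 mm of marks.
- mark3 (a point): Centre of the crossing of the long strip with cross strip 3 of 4 (counted from the robot), on the table; axes as marks. Lies at x = +30 mm of marks.
- mark4 (a point): Centre of the crossing of the long strip with cross strip 4 of 4 (farthest from the robot), on the table; axes as marks. Lies at x = +90 mm of marks.
- purple: Purple printed visor headband, an open C lying flat: 150 mm across its open ends, 75 mm deep, 22 mm high, 50 g (varies). Origin under the middle of the front wall, on the table; x points out of the front (away from the open side), y along the wall, z up. The front wall is straight, 12 mm thick (x = -6 to +6) and 40 mm long (y = -20 to +20): hold or push it there. All four are alike but for colour.
- white: White printed headband, same shape, size and origin as purple.
- orange: Orange printed headband, same shape, size and origin as purple.
- grey: Grey printed headband, same shape, size and origin as purple.
- purple_open (a point): Middle of the purple headband's open side, between its end knobs: x = -62 mm of its body. From the front wall a 6 mm bow (centreline radius 60 mm about x = -60, y = 0) runs round to 62 degrees either side, then straight 6 mm arms lead to round knobs 12 mm across at x = -62, y = +69 and -69 mm. Four visor pins stand 8 mm out of the bow at 28 and 55 degrees either side.
- white_open (a point): Point in the middle of the open side of the white headband, between its end knobs, 62 mm behind its origin along its own -x, on the table.
- orange_open (a point): Point in the middle of the open side of the orange headband, between its end knobs, 62 mm behind its origin along its own -x, on the table.
- grey_open (a point): Point in the middle of the open side of the grey headband, between its end knobs, 62 mm behind its origin along its own -x, on the table.
- tape_roll: Roll of blue masking tape lying flat, a ring 100 mm across, hole 76 mm, 24 mm high. Origin under its centre, z up. Loose; leave alone.
- glue_pot: Small glass pot of glue with a red cap, 40 mm across, 52 mm high. Origin under its centre. Loose; leave alone.
- primer_pot: Small amber pot with a black cap, 40 mm across, 52 mm high. Origin under its centre. Loose; leave alone.
- clip_box: Open cardboard box of green clips, 70 mm (its x) by 100 mm (its y), 40 mm high. Origin under its centre. Loose; leave alone.
- cutters: Red-handled side cutters lying flat along their x, 132 mm long (x = -70 to +62 mm), 46 mm wide over the handles, only 16 mm wide from x = +26 mm to the tip, 12 mm high. Origin on the table. Loose; leave alone.
- scraper: Print scraper lying flat along its x: blue handle 22 mm wide from x = -88 to +18 mm, 16 mm high, and a steel blade 50 mm wide to x = +88 mm. Origin on the table. Loose; leave alone.
- cleaner_bottle: White bottle of cleaner with a blue cap, 60 mm across, 140 mm high, upright. Origin under its centre. Loose; leave alone.
Not all that is in view belongs to the job. Several things have the shape of the purple; the one meant has the colours described above.

How it is judged (in metres and radians):
At the end, for the whole second after the job is handed in: On each of the four crossings lies one headband with the middle of its front wall within 7 mm of the crossing's centre, its x axis within 0.10 rad of the long strip and its open side towards the robot; all four flat on the table and at rest (((horizontal distance between purple and mark1 below 0.007 m and x of purple_open in the frame of mark1 below -0.04 m) or (horizontal distance between white and mark1 below 0.007 m and x of white_open in the frame of mark1 below -0.04 m) or (horizontal distance between orange and mark1 below 0.007 m and x of orange_open in the frame of mark1 below -0.04 m) or (horizontal distance between grey and mark1 below 0.007 m and x of grey_open in the frame of mark1 below -0.04 m)) and ((horizontal distance between purple and mark2 below 0.007 m and x of purple_open in the frame of mark2 below -0.04 m) or (horizontal distance between white and mark2 below 0.007 m and x of white_open in the frame of mark2 below -0.04 m) or (horizontal distance between orange and mark2 below 0.007 m and x of orange_open in the frame of mark2 below -0.04 m) or (horizontal distance between grey and mark2 below 0.007 m and x of grey_open in the frame of mark2 below -0.04 m)) and ((horizontal distance between purple and mark3 below 0.007 m and x of purple_open in the frame of mark3 below -0.04 m) or (horizontal distance between white and mark3 below 0.007 m and x of white_open in the frame of mark3 below -0.04 m) or (horizontal distance between orange and mark3 below 0.007 m and x of orange_open in the frame of mark3 below -0.04 m) or (horizontal distance between grey and mark3 below 0.007 m and x of grey_open in the frame of mark3 below -0.04 m)) and ((horizontal distance between purple and mark4 below 0.007 m and x of purple_open in the frame of mark4 below -0.04 m) or (horizontal distance between white and mark4 below 0.007 m and x of white_open in the frame of mark4 below -0.04 m) or (horizontal distance between orange and mark4 below 0.007 m and x of orange_open in the frame of mark4 below -0.04 m) or (horizontal distance between grey and mark4 below 0.007 m and x of grey_open in the frame of mark4 below -0.04 m)) and angle between the x axis of each of purple, white, orange, grey and the x axis of marks, either way round below 0.1 rad and angle between each of purple, white, orange, grey's own z axis and vertical below 0.05 rad and height (world z) of each of purple, white, orange, grey below 0.004 m and linear speed of each of purple, white, orange, grey below 0.01 m/s); the robot touches nothing.
It fails at once if a headband was lifted or tipped off the table (its front more than 15 mm up, or tilted more than 17 degrees) (height (world z) of any of purple, white, orange, grey above 0.015 m or angle between any of purple, white, orange, grey's own z axis and vertical above 0.3 rad).
It fails at once if a headband was squeezed or pressed with more than 80 N in all by the fingers (about 40 N on each side) (contact force between the fingers and purple above 80 N or contact force between the fingers and white above 80 N or contact force between the fingers and orange above 80 N or contact force between the fingers and grey above 80 N).
It fails at once if something else on the table was moved more than 20 mm (distance of any of tape_roll, glue_pot, primer_pot, clip_box, cutters, scraper, cleaner_bottle from where it was at the start of the episode above 0.02 m).
It also fails if it takes over 67 s, if anything falls off the work surface, if the arm or the gripper's body presses on something with over 40 N, if the wrist force passes 120 N, or if a joint passes its speed limit or range.

## Robot

A 6-joint arm with a two-finger parallel gripper is mounted at the origin on the work surface. World frame = base frame: x ahead of the robot, y to its left, z up, the work surface at z = 0. Lengths are in mm, angles in rad, forces in N, time in s.
With the tool pointing down it reaches from about 400 to 925 mm from the base axis. Payload 12.5 kg.
Tool frame: the origin (TCP) lies at the very end of the fingers, on their centre line; the grasp point (between the pads) lies 19 mm behind it; z points along the fingers, y is the line along which they close (so a half turn about z gives the same grasp; the last joint's range is limited). The gripper opens to 95 mm and grips with 3 to 60 N. Pads are 20 mm wide; open, the fingers measure 119 mm over their backs; the gripper's body (75 mm by 180 mm) begins 59 mm behind the grasp point.
Start: joints at [1.12, 0.491, 1.559, -0, 1.092, -0.106], TCP at [211.239, 588.239, 214.661] pointing down, gripper open.
Joint ranges: [-3.1, 3.1], [-0.84, 2.19], [0.05, 2.79], [-1.13, 4.28], [0.06, 2.93], [-2.69, 2.69]. Speed limits (rad/s): [2.22, 2.22, 2.79, 3.14, 3.14, 3.14].

## Interface

Orientations are given as [roll, pitch, yaw] about the fixed x, y, z axes, in that order (R = Rz(yaw) Ry(pitch) Rx(roll)).
In Python, from cell import * gives the robot as it stands.
- The arm moves only by the tool jog_arm, never from a script. Its argument "targets" is a list of rows, each an object with "turn": the turn, a rotation vector about the world's x, y, z in degrees, a list of three; "slide": the shift along the world's x, y, z in mm, a list of three; "claw": the opening in per cent of the stroke, from 0 (shut) to 100 (fully open). In form: [{"turn": [wx, wy, wz], "slide": [x, y, z], "claw": claw}, ...]. A call has 1 to 5 rows; each row shifts and turns the commanded pose from where the row before left it; what a row does not reach is not made up. A row lasts 1/8 s, in which the tool goes at most 62.5 mm and 10.7 degrees, less where a joint would pass 70% of its speed; a pose out of reach is approached as far as the arm can. A call with a gripper value outside its range is refused whole. The fingers move at their own pace and stop on an object; the grip force is fixed at half the most. Time passes only in rows, so rows that do not move let the fingers close. It gives the time, the measured TCP pose, the force, the opening and the grip force at its end, in the units of the state.
- state(): the state, without advancing time (a new reading comes with each control period).
- read_camera(name): name is "side" or "top"; returns a dict with "frame" (420x560x3 uint8, blue, green, red), "mtx" (3x3 intrinsics, pixels), "R" (3x3) and "t" (3): a world point X has camera coordinates R X + t. Camera axes: x right, y down, z forward; pixel columns grow to the right and rows downward; lengths in mm; the calibration is good to about 2 mm. A picture is of the moment at which its call begins. There is no depth.
- job_done(): hands the job in; it is judged then, once.
Trained networks look in the newest picture that a camera, given by its name, has taken for a name from the list of things; names that differ only in an ending like _2 or _b are one class to them, and where a whole thing is asked for, a point or a joint stands for the part that bears it (a point fixed in the world has none). Each returns a list of dicts, best first, with "conf" (0 to 1); they miss things now and then, are a little off and sometimes report something else, mostly with a low value. They report only what shows in the picture. A call takes as long as a camera call. They do not tell look-alikes from the thing itself.
- look_for(query, camera): "xy" ([column, row] in pixels, amid what is visible of it).
The state is a dict: "t": time; "joints": joint angles; "qvel": joint speeds; "tau": joint torques, N m; "eef_pos": TCP position; "tcp_rot": TCP orientation; "ft_force": force on the tool from outside, world axes, zero at the start; "moment": the same for the moment, N m; "opening": opening from 0.0 (shut) to 1.0 (fully open); "grip_force": force on a finger pad.
Only numpy, scipy, OpenCV 4.12 (cv2) and the standard library are available. Lean on these libraries where they do the work, as an engineer would, in place of code of your own. Each camera call takes 0.05 s, during which the arm holds its last target. There are 200 camera calls.

## Working session

There is one attempt and no reset: what is moved stays moved. The work goes in short steps, Python scripts to look and compute and a tool call to move; the robot and the scene stay as the last step left them, time stands still between calls to the robot, and variables do not carry over. Pictures are saved under pics/ and viewed, at most 10 in all, crops included, and the job is handed in when it is done.

Besides the shell and the picture viewer there is one more tool, called after ">>>" as name([rows], argument=value, ...), one row to a line, values as JSON. jog_arm: Moves the arm, as the interface text tells. Its arguments: {"type":"object","properties":{"targets":{"type":"array","items":{"type":"object","properties":{"turn":{"type":"array","items":{"type":"number"}},"slide":{"type":"array","items":{"type":"number"}},"claw":{"type":"number"}}}}},"required":["targets"]}

```bash
mkdir -p pics; cat > h.py <<'E'
from cell import *
import numpy as np, cv2
def w2p(c,X):
    X=np.atleast_2d(np.array(X,float)); P=X@c["R"].T+c["t"]; p=P@c["mtx"].T; return p[:,:2]/p[:,2:]
def p2w(c,uv,z=0):
    uv=np.atleast_2d(np.array(uv,float)); r=np.c_[uv,np.ones(len(uv))]@np.linalg.inv(c["mtx"]).T@c["R"]; o=-c["R"].T@c["t"]
    return o+r*((z-o[2])/r[:,2])[:,None]
E
python3 - <<'E'
from h import *
for n in ("top","side"):
    c=read_camera(n); cv2.imwrite(f"pics/{n}0.png",c["frame"]); print(n,-c["R"].T@c["t"],p2w(c,[[0,0],[559,0],[0,419],[559,419]])[:,:2].round())
    for q in ("purple","white","orange","grey","tape_roll","glue_pot","primer_pot","clip_box","cutters","scraper","cleaner_bottle"):
        print(q,[(np.round(d["xy"]),round(d["conf"],2),p2w(c,d["xy"],11)[0,:2].round()) for d in look_for(q,n)][:4])
print(state()["t"],state()["tcp_rot"],state()["opening"])
E
```

```text
top [ 309.36202615  -15.3759809  1207.73191556] [[1032.  788.]
 [1053. -754.]
 [ -80.  690.]
 [ -50. -701.]]
purple [(array([165., 145.]), 0.94, array([624., 307.])), (array([101., 148.]), 0.61, array([614., 475.])), (array([161., 322.]), 0.55, array([166., 295.]))]
white [(array([170., 226.]), 0.76, array([412., 285.]))]
orange [(array([402., 158.]), 0.93, array([ 600., -317.])), (array([252.,  90.]), 0.31, array([780.,  81.]))]
grey [(array([377., 220.]), 0.54, array([ 437., -251.]))]
tape_roll [(array([246.,  92.]), 0.95, array([773.,  97.]))]
glue_pot [(array([212., 164.]), 0.71, array([575., 182.]))]
primer_pot [(array([349., 162.]), 0.55, array([ 587., -177.]))]
clip_box [(array([308.,  98.]), 0.86, array([760., -70.]))]
cutters [(array([139., 270.]), 0.82, array([297., 358.]))]
scraper [(array([414., 269.]), 0.88, array([ 313., -345.]))]
cleaner_bottle [(array([472., 187.]), 0.91, array([ 526., -499.])), (array([167., 146.]), 0.57, array([623., 301.]))]
side [ 365.74151094 -949.67771128 1146.76471679] [[-895. 1633.]
 [2092. 1253.]
 [-275. -580.]
 [1047. -725.]]
purple [(array(
[... 477 characters left out ...]
 199.]), 0.39, array([546.,  13.])), (array([254., 144.]), 0.3, array([397., 302.]))]
grey [(array([281., 275.]), 0.77, array([ 436., -267.]))]
tape_roll [(array([325., 240.]), 0.62, array([ 586., -159.]))]
glue_pot [(array([302., 161.]), 0.75, array([565., 194.]))]
primer_pot [(array([328., 240.]), 0.72, array([ 594., -158.])), (array([300., 200.]), 0.29, array([532.,  12.]))]
clip_box []
cutters [(array([227., 136.]), 0.65, array([301., 359.]))]
scraper [(array([241., 307.]), 0.56, array([ 316., -356.]))]
cleaner_bottle [(array([323., 335.]), 0.91, array([ 527., -462.])), (array([300., 199.]), 0.21, array([530.,  19.]))]
1.2 [3.14145412e+00 3.58323417e-05 2.79682510e+00] 1.0010316555206942
```

View pics/top0.png

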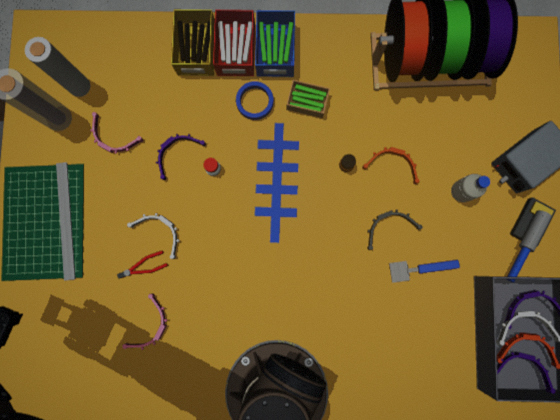

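View pics/side0.png

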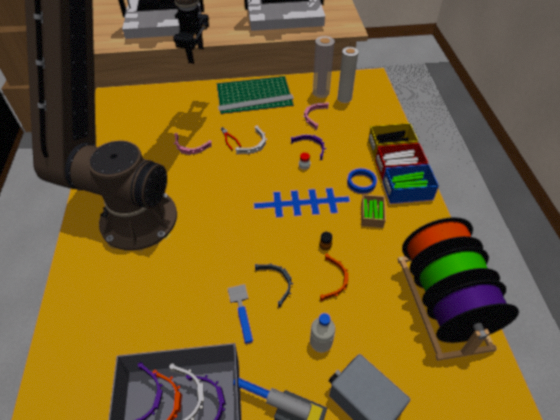

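The four wanted bands are in the top picture: purple at (180,150), white (160,230), orange (395,160) and grey (395,225). These could be mistaken for them:
- pink bands at (115,140) and (150,325)
- bands in the tray at about (530,340)

Next I'll fit the poses with a shape model.

```bash
cat >> h.py <<'E'
from scipy.optimize import minimize
def arcs():
    a=np.radians(np.linspace(-62,62,41)); bow=np.c_[-60+60*np.cos(a),60*np.sin(a)]
    return np.vstack([[-62,-69],bow,[-62,69]])
BOW=arcs()
PINS=[(np.array([-60+r0*np.cos(t),r0*np.sin(t)])) for t in np.radians([-55,-28,28,55]) for r0 in (62,71)]
S=8
def tf(p,q):
    x,y,t=q; c,s=np.cos(t),np.sin(t); return np.atleast_2d(p)@np.array([[c,s],[-s,c]])+[x,y]
def render(c,q,box,up=4):
    u0,v0,u1,v1=box; im=np.zeros(((v1-v0)*up,(u1-u0)*up),np.uint8)
    for z in (0,7,15,22):
        f=lambda p:np.round(((w2p(c,np.c_[tf(p,q),np.full(len(np.atleast_2d(p)),z)])-[u0,v0]+.5)*up-.5)*S).astype(np.int32)
        k=np.linalg.norm(w2p(c,[q[0]+5,q[1],z])-w2p(c,[q[0]-5,q[1],z]))/10*up
        cv2.polylines(im,[f(BOW)],False,255,max(1,int(round(6*k))),shift=3)
        cv2.fillPoly(im,[f([[-6,-20],[6,-20],[6,20],[-6,20]])],255,shift=3)
        for e in ([-62,-69],[-62,69]): cv2.circle(im,tuple(int(v) for v in f(e)[0]),int(6*k*S),255,-1,shift=3)
    return cv2.resize(im,(u1-u0,v1-v0),interpolation=cv2.INTER_AREA).astype(float)/255
# background = yellow; band mask by colour
def mask(c,name):
    h=cv2.cvtColor(c["frame"],cv2.COLOR_BGR2HSV).astype(int); H,Sa,V=h[...,0],h[...,1],h[...,2]
    m={"purple":(H>115)&(H<160)&(Sa>70),"white":(Sa<70)&(V>110),"orange":(H<13)&(Sa>150)&(V>60),
       "grey":(Sa<110)&(V>25)&(V<130),"tape":(H>105)&(H<122)&(Sa>120)&(V>60)}[name]
    return m.astype(np.uint8)
def fit(c,name,ctr,q0s,half=38):
    u0,v0=[int(max(0,v-half)) for v in ctr]; box=(u0,v0,int(min(560,u0+2*half)),int(min(420,v0+2*half)))
    m=mask(c,name)[v0:box[3],u0:box[2]]
    n,l,st,_=cv2.connectedComponentsWithStats(cv2.dilate(m,np.ones((3,3),np.uint8)))
    k=1+np.argmax(st[1:,4]); m=(m*(l==k)).astype(np.uint8)
    g=cv2.GaussianBlur(m.astype(float),(0,0),1.0)
    best=None
    cost=lambda p,s:((cv2.GaussianBlur(render(c,p*[1,1,.02],box),(0,0),s)-cv2.GaussianBlur(m.astype(float),(0,0),s))**2).sum()/cv2.GaussianBlur(m.astype(float),(0,0),s).__pow__(2).sum()
    for q in q0s:
        p=np.array(q,float)/[1,1,.02]
        for s,d in ((5,15),(1.0,4)):
            r=minimize(cost,p,args=(s,),method="Nelder-Mead",options=dict(initial_simplex=p+np.vstack([np.zeros(3),np.eye(3)*d]),xatol=.1,fatol=1e-4,maxiter=150)); p=r.x
        if best is None or r.fun<best[0]: best=(r.fun,p*[1,1,.02],m,box)
    return best
E
cat > m.py <<'E'
from h import *
from scipy.spatial.transform import Rotation
c=read_camera("top")
# tape: model fit via minAreaRect of pixels + crossing pattern
m=mask(c,"tape"); m[:115]=0;m[250:]=0;m[:,:245]=0;m[:,310:]=0
TP=[[[-160,-12],[160,-12],[160,12],[-160,12]]]+[[[x-12,-55],[x+12,-55],[x+12,55],[x-12,55]] for x in (-90,-30,30,90)]
def tr(q):
    im=np.zeros((170*4,90*4),np.uint8)
    for P in TP: cv2.fillPoly(im,[np.round(((w2p(c,np.c_[tf(P,q),np.zeros(4)])-[230,100]+.5)*4-.5)*8).astype(np.int32)],255,shift=3)
    return cv2.resize(im,(90,170),interpolation=cv2.INTER_AREA)/255.
t=m[100:270,230:320].astype(float)
best=None
for a in (-.1,0,.1):
  q0=np.array([540,5,a/.02])
  for s,d in ((3,15),(.8,4)):
    r=minimize(lambda p:((cv2.GaussianBlur(tr(p*[1,1,.02]),(0,0),s)-cv2.GaussianBlur(t,(0,0),s))**2).sum(),q0,method="Nelder-Mead",options=dict(initial_simplex=q0+np.vstack([np.zeros(3),np.eye(3)*d]),xatol=.1)); q0=r.x
  if best is None or r.fun<best[0]: best=(r.fun,q0*[1,1,.02])
print("tape",best[0]/t.sum(),best[1].round(3)); tape=best[1]
ov=cv2.resize(c["frame"],None,fx=3,fy=3,interpolation=cv2.INTER_CUBIC)
for P in TP: cv2.polylines(ov,[np.round((w2p(c,np.c_[tf(P,tape),np.zeros(4)])+.5)*3-.5).astype(int)],True,(255,255,255),1)
for n,ctr in dict(purple=(182,155),white=(155,232),orange=(395,163),grey=(395,230)).items():
    w=p2w(c,ctr,11)[0]
    f,q,mm,box=fit(c,n,ctr,[(w[0]+30*np.cos(a),w[1]+30*np.sin(a),a) for a in np.arange(-3,3.1,1)])
    print(n,round(f,3),q.round(3),"npix",mm.sum())
    for z in (0,22): cv2.polylines(ov,[np.round((w2p(c,np.c_[tf(BOW,q),np.full(len(BOW),z)])+.5)*3-.5).astype(int)],False,(0,255,0),1)
cv2.imwrite("pics/ov1.png",ov[270:870,300:1300][:, ::1] if 0 else cv2.resize(ov[330:830,390:1300],(800,440)))
E
python3 m.py
```

```text
tape 0.0742450054618576 [ 5.44098e+02  1.06120e+01 -2.00000e-02]
purple 0.163 [632.171 300.785   0.752] npix 299
white 0.309 [426.106 298.404  -0.594] npix 257
orange 0.145 [ 6.19948e+02 -3.02407e+02 -2.55000e-01] npix 301
grey 0.228 [ 4.50488e+02 -2.70777e+02  4.18000e-01] npix 252
```

View pics/ov1.png

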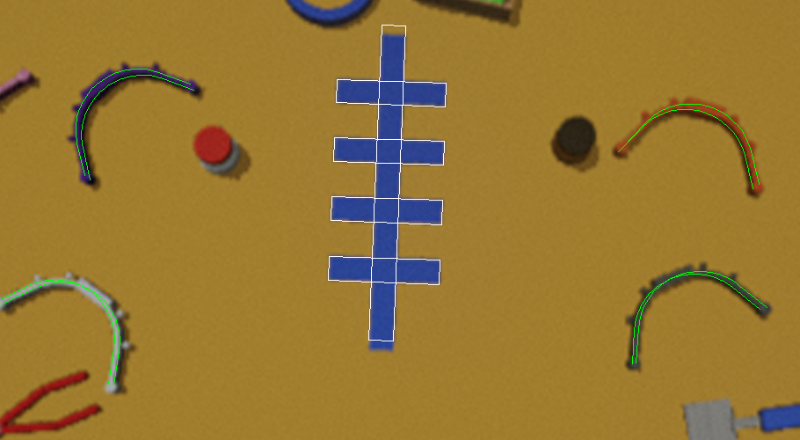

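The overlay agrees with the bands and with the cross strips. The marks frame is at about (544, 10.6) mm, yaw -0.02 rad.

Plan:
- White to mark 3 and grey to mark 2, both coming from behind.
- Orange to mark 4, coming from in front.
- Purple to mark 1, coming from behind.

First I go above white.

>>> jog_arm([
  {"turn": [0,0,-10.4],"slide": [21.5,-29,-10],"claw": 40},
  {"turn": [0,0,-10.4],"slide": [21.5,-29,-10],"claw": 40},
  {"turn": [0,0,-10.4],"slide": [21.5,-29,-10],"claw": 40},
  {"turn": [0,0,-10.4],"slide": [21.5,-29,-10],"claw": 40},
  {"turn": [0,0,-10.4],"slide": [21.5,-29,-10],"claw": 40},
])

```text
t: 1.88
eef_pos: [319.4, 442.3, 164.5]
tcp_rot: [3.141, -0.0, 1.883]
ft_force: [0.2, 1.2, -0.3]
opening: 0.531
grip_force: 0.0
```

>>> jog_arm([
  {"turn": [0,0,-10.4],"slide": [21.5,-29,-15],"claw": 40},
  {"turn": [0,0,-10.4],"slide": [21.5,-29,-15],"claw": 40},
  {"turn": [0,0,-10.4],"slide": [21.5,-29,-15],"claw": 40},
  {"turn": [0,0,-10.4],"slide": [21.5,-29,-15],"claw": 40},
  {"turn": [0,0,-10.4],"slide": [21.5,-29,-15],"claw": 40},
])

```text
t: 2.5
eef_pos: [427.0, 297.3, 89.3]
tcp_rot: [3.141, -0.0, 0.976]
ft_force: [-0.0, 0.4, 0.3]
opening: 0.397
grip_force: 0.0
```

```bash
python3 - <<'E'
from h import *
c=read_camera("side"); Q=dict(purple=(632.2,300.8,.752),white=(426.1,298.4,-.594),orange=(620,-302.4,-.255),grey=(450.5,-270.8,.418))
ov=cv2.resize(c["frame"],None,fx=4,fy=4,interpolation=cv2.INTER_CUBIC); t=[]
for n,q in Q.items():
    ctr=w2p(c,[*tf([-30,0],q)[0],11])[0]
    f,qq,mm,box=fit(c,n,ctr,[q],34); print(n,round(f,3),qq.round(3))
    for z in (0,22):
        cv2.polylines(ov,[np.round((w2p(c,np.c_[tf(BOW,q),np.full(len(BOW),z)])+.5)*4-.5).astype(int)],False,(0,255,0),1)
    u,v=(ctr*4).astype(int); t.append(ov[v-145:v+145,u-190:u+190])
cv2.imwrite("pics/s1.png",np.vstack([np.hstack(t[:2]),np.hstack(t[2:])]))
E
```

```text
purple 0.383 [634.571 303.001   0.723]
white 2.428 [428.171 312.041  -0.548]
orange 0.402 [ 6.19750e+02 -3.01624e+02 -2.71000e-01]
grey 0.233 [ 4.51671e+02 -2.70363e+02  3.90000e-01]
```

View pics/s1.png

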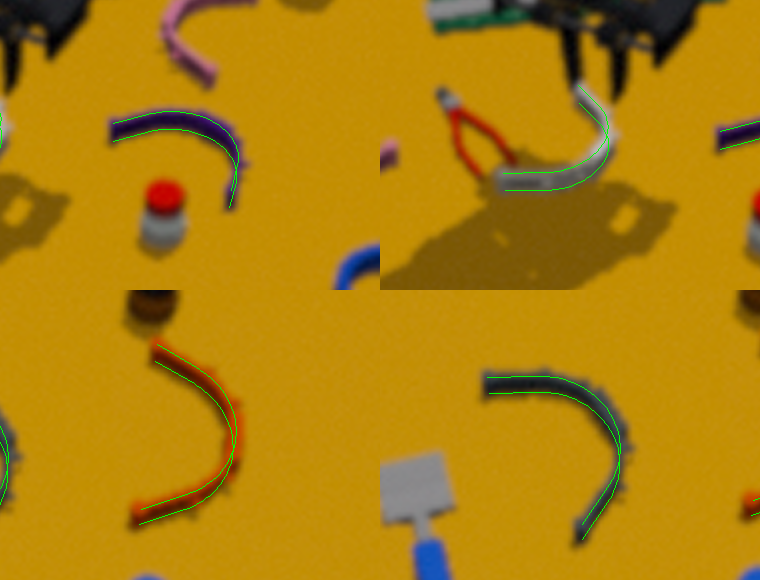

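The crop shows the purple, white, orange and grey models all lying on the right bands; white's near knob at (500,180) almost touches the cutters, so I'll move it away first. Now I descend and close.

>>> jog_arm([
  {"turn": [0,0,0],"slide": [0,0,-50],"claw": 40},
  {"turn": [0,0,0],"slide": [0,0,-28],"claw": 40},
  {"turn": [0,0,0],"slide": [0,0,-7],"claw": 40},
  {"turn": [0,0,0],"slide": [0,0,0],"claw": 8},
  {"turn": [0,0,0],"slide": [0,0,0],"claw": 8},
])

```text
t: 3.18
eef_pos: [426.7, 298.6, 5.8]
tcp_rot: [3.141, -0.002, 0.982]
ft_force: [0.5, -0.4, -0.3]
opening: 0.244
grip_force: 0.0
```

>>> jog_arm([
  {"turn": [0,0,0],"slide": [0,0,0],"claw": 8},
  {"turn": [0,0,0],"slide": [0,0,0],"claw": 8},
])

```text
t: 3.42
eef_pos: [426.6, 298.5, 5.6]
tcp_rot: [3.141, -0.001, 0.982]
ft_force: [-0.6, -0.1, 7.1]
opening: 0.123
grip_force: 30.0
```

>>> jog_arm([
  {"turn": [0,0,0],"slide": [30,-5,0],"claw": 8},
  {"turn": [0,0,5.4],"slide": [4,-47,0],"claw": 8},
  {"turn": [0,0,5.4],"slide": [4,-47,0],"claw": 8},
  {"turn": [0,0,5.4],"slide": [4,-47,0],"claw": 8},
  {"turn": [0,0,5.4],"slide": [4,-47,0],"claw": 8},
])

```text
t: 4.05
eef_pos: [473.0, 104.2, 5.6]
tcp_rot: [3.139, -0.001, 1.362]
ft_force: [0.7, 4.5, 6.7]
opening: 0.121
grip_force: 30.0
```

>>> jog_arm([
  {"turn": [0,0,5.4],"slide": [4,-47,0],"claw": 8},
  {"turn": [0,0,5.4],"slide": [4,-47,0],"claw": 8},
  {"turn": [0,0,0],"slide": [35,0,0],"claw": 8},
  {"turn": [0,0,0],"slide": [35,0,0],"claw": 8},
  {"turn": [0,0,0],"slide": [20,0,0],"claw": 8},
])

```text
t: 4.68
eef_pos: [571.0, 11.0, 5.4]
tcp_rot: [-3.141, 0.0, 1.547]
ft_force: [-9.7, -0.9, 12.6]
opening: 0.127
grip_force: 30.0
```

>>> jog_arm([
  {"turn": [0,0,0],"slide": [2,-1,1],"claw": 8},
  {"turn": [0,0,0],"slide": [0,0,0],"claw": 8},
  {"turn": [0,0,0],"slide": [0,0,0],"claw": 8},
])

```text
t: 5.05
eef_pos: [571.7, 10.3, 5.7]
tcp_rot: [-3.141, -0.0, 1.547]
ft_force: [-0.4, -0.5, -0.9]
opening: 0.126
grip_force: 30.0
```

>>> jog_arm([
  {"turn": [0,0,0.2],"slide": [2.4,-0.3,0],"claw": 8},
  {"turn": [0,0,0],"slide": [0,0,0],"claw": 8},
  {"turn": [0,0,0],"slide": [0,0,0],"claw": 35},
  {"turn": [0,0,0],"slide": [0,0,0],"claw": 35},
  {"turn": [0,0,0],"slide": [0,0,50],"claw": 40},
])

```text
t: 5.68
eef_pos: [573.0, 10.0, 53.5]
tcp_rot: [-3.135, -0.0, 1.55]
ft_force: [0.4, 0.2, 0.6]
opening: 0.367
grip_force: 0.0
```

>>> jog_arm([
  {"turn": [0,0,4.1],"slide": [-24,-46.8,10],"claw": 40},
  {"turn": [0,0,4.1],"slide": [-24,-46.8,0],"claw": 40},
  {"turn": [0,0,4.1],"slide": [-24,-46.8,0],"claw": 40},
  {"turn": [0,0,4.1],"slide": [-24,-46.8,0],"claw": 40},
  {"turn": [0,0,4.1],"slide": [-16,-46.8,0],"claw": 40},
])

```text
t: 6.3
eef_pos: [461.6, -225.4, 65.8]
tcp_rot: [3.141, 0.0, 1.911]
ft_force: [1.4, 0.2, 0.0]
opening: 0.399
grip_force: 0.0
```

>>> jog_arm([
  {"turn": [0,0,4.0],"slide": [-10,-46.8,0],"claw": 40},
  {"turn": [0,0,0],"slide": [0,0,-20],"claw": 40},
])

```text
t: 6.55
eef_pos: [452.6, -274.3, 46.4]
tcp_rot: [3.14, 0.003, 1.976]
ft_force: [-0.9, 1.0, 0.4]
opening: 0.4
grip_force: 0.0
```

```bash
cat > chk.py <<'E'
import sys
from h import *
c=read_camera("top"); T=(544.1,10.6,-.02)
for a in sys.argv[1:]:
    n,x,y,t=a.split(","); q=(float(x),float(y),float(t)); ctr=w2p(c,[*tf([-30,0],q)[0],11])[0]
    f,qq,mm,b=fit(c,n,ctr,[q]); print(n,round(f,3),qq.round(3),"minus expected",(qq-q).round(3),"npix",mm.sum())
E
python3 chk.py white,574,10,-.02; python3 -c "
from h import *
s=state();print(s['eef_pos'],s['tcp_rot'])"
```

```text
white 1.069 [505.712  73.486   1.626] minus expected [-68.288  63.486   1.646] npix 176
[ 451.58767989 -272.09569202   43.6460362 ] [-3.14114796e+00 -9.67510708e-04  1.97559742e+00]
```

>>> jog_arm([
  {"turn": [0,0,0],"slide": [0,1.5,-32],"claw": 40},
  {"turn": [0,0,0],"slide": [0,0,-5],"claw": 40},
  {"turn": [0,0,0],"slide": [0,0,0],"claw": 8},
  {"turn": [0,0,0],"slide": [0,0,0],"claw": 8},
  {"turn": [0,0,0],"slide": [0,0,0],"claw": 8},
])

```text
t: 7.22
eef_pos: [452.9, -269.5, 9.5]
tcp_rot: [3.141, 0.001, 1.978]
ft_force: [-1.1, -0.2, -0.0]
opening: 0.142
grip_force: 0.3
```

```bash
python3 - <<'E'
from h import *
for n in ("top","side"):
    c=read_camera(n); u,v=w2p(c,[545,10,0])[0].astype(int); f=c["frame"][v-45:v+45,u-50:u+50]
    f=cv2.resize(f,None,fx=4,fy=4,interpolation=cv2.INTER_CUBIC); I=f if n=="top" else np.hstack([I,f])
cv2.imwrite("pics/c1.png",I); s=state(); print(s["eef_pos"],s["tcp_rot"],s["opening"],s["grip_force"],s["ft_force"])
E
```

```text
[ 452.94605172 -269.48757694    9.3933086 ] [3.14091420e+00 9.82202095e-04 1.97832044e+00] 0.12222871995053262 30.00184804201126 [-5.61163464e-01  2.32159965e-03  5.73981712e+00]
```

View pics/c1.png

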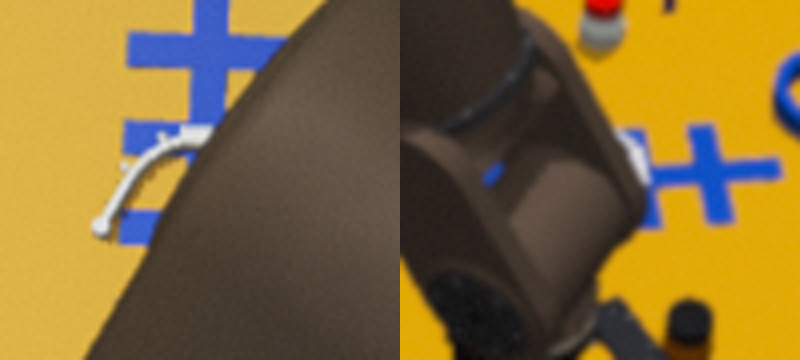

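White's left half shows at (190,135), with its wall on strip 3; the arm hides the rest. Grey is gripped, so I slide it to mark 2.

>>> jog_arm([
  {"turn": [0,0,-4.1],"slide": [2,46.8,0],"claw": 8},
  {"turn": [0,0,-4.1],"slide": [2,46.8,0],"claw": 8},
  {"turn": [0,0,-4.1],"slide": [2,46.8,0],"claw": 8},
  {"turn": [0,0,-4.1],"slide": [2,46.8,0],"claw": 8},
  {"turn": [0,0,-4.1],"slide": [2,46.8,0],"claw": 8},
])

```text
t: 7.95
eef_pos: [463.4, -34.4, 9.4]
tcp_rot: [3.139, 0.001, 1.618]
ft_force: [0.2, -4.3, 6.9]
opening: 0.122
grip_force: 30.0
```

>>> jog_arm([
  {"turn": [0,0,-4.0],"slide": [0,46.8,0],"claw": 8},
  {"turn": [0,0,0],"slide": [0,0,0],"claw": 8},
])

```text
t: 8.2
eef_pos: [462.8, 14.1, 9.4]
tcp_rot: [3.14, -0.0, 1.553]
ft_force: [-1.0, 5.2, 8.0]
opening: 0.124
grip_force: 30.0
```

>>> jog_arm([
  {"turn": [0,0,0],"slide": [25,-1.5,0],"claw": 8},
  {"turn": [0,0,0],"slide": [25,-1,0],"claw": 8},
  {"turn": [0,0,0],"slide": [0,0,0],"claw": 8},
  {"turn": [0,0,0],"slide": [0,0,0],"claw": 8},
])

```text
t: 8.7
eef_pos: [513.8, 8.8, 9.3]
tcp_rot: [3.138, 0.0, 1.551]
ft_force: [4.0, 0.9, 4.1]
opening: 0.125
grip_force: 30.0
```

>>> jog_arm([
  {"turn": [0,0,0],"slide": [0.5,2.2,0],"claw": 8},
  {"turn": [0,0,0],"slide": [0,0,0],"claw": 8},
  {"turn": [0,0,0],"slide": [0,0,0],"claw": 30},
  {"turn": [0,0,0],"slide": [0,0,0],"claw": 30},
  {"turn": [0,0,0],"slide": [0,0,50],"claw": 40},
])

```text
t: 9.32
eef_pos: [511.3, 11.2, 56.6]
tcp_rot: [-3.135, -0.001, 1.551]
ft_force: [-0.0, -0.5, -0.0]
opening: 0.351
grip_force: 0.0
```

>>> jog_arm([
  {"turn": [0,0,-2],"slide": [15.4,-44.7,25],"claw": 40},
  {"turn": [0,0,-2],"slide": [15.4,-44.7,15],"claw": 40},
  {"turn": [0,0,-2],"slide": [15.4,-44.7,0],"claw": 40},
  {"turn": [0,0,-2],"slide": [15.4,-44.7,0],"claw": 40},
  {"turn": [0,0,-2],"slide": [15.4,-44.7,0],"claw": 40},
])

```text
t: 9.95
eef_pos: [590.1, -213.7, 98.4]
tcp_rot: [-3.141, -0.0, 1.375]
ft_force: [0.7, 0.0, -0.9]
opening: 0.401
grip_force: 0.0
```

>>> jog_arm([
  {"turn": [0,0,-2],"slide": [15.4,-44.7,0],"claw": 40},
  {"turn": [0,0,-1.9],"slide": [15.4,-44.7,0],"claw": 40},
  {"turn": [0,0,0],"slide": [0,0,-30],"claw": 40},
  {"turn": [0,0,0],"slide": [0,0,0],"claw": 40},
])

```text
t: 10.45
eef_pos: [619.4, -301.3, 66.2]
tcp_rot: [-3.137, -0.001, 1.307]
ft_force: [-0.4, 0.1, 0.1]
opening: 0.398
grip_force: 0.0
```

```bash
python3 - <<'E'
from h import *
for n in ("top","side"):
    c=read_camera(n); u,v=w2p(c,[545,10,0])[0].astype(int); f=c["frame"][v-45:v+45,u-50:u+50]
    f=cv2.resize(f,None,fx=4,fy=4,interpolation=cv2.INTER_CUBIC); I=f if n=="top" else np.hstack([I,f])
cv2.imwrite("pics/c2.png",I); s=state(); print(s["eef_pos"],s["tcp_rot"],s["opening"])
E
```

```text
[ 620.80070815 -301.27170997   68.88212534] [-3.14094977e+00 -2.68284249e-04  1.30847081e+00] 0.40189992909423716
```

View pics/c2.png

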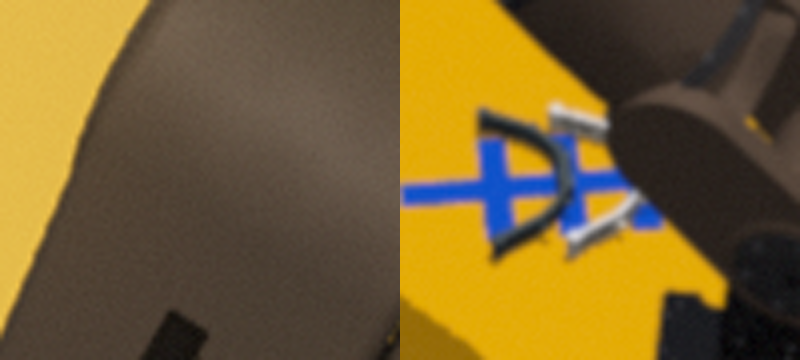

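Grey is nested on strip 2 at (565,185) and white behind the arm on strip 3; the spacing looks right. Next I descend on orange.

>>> jog_arm([
  {"turn": [0,0,0],"slide": [0,0,-50],"claw": 40},
  {"turn": [0,0,0],"slide": [0,0,-12],"claw": 40},
  {"turn": [0,0,0],"slide": [0,0,0],"claw": 8},
  {"turn": [0,0,0],"slide": [0,0,0],"claw": 8},
  {"turn": [0,0,0],"slide": [0,0,0],"claw": 8},
])

```text
t: 11.18
eef_pos: [621.5, -302.0, 8.2]
tcp_rot: [3.14, 0.001, 1.308]
ft_force: [0.5, 1.1, 0.2]
opening: 0.14
grip_force: 0.2
```

>>> jog_arm([
  {"turn": [0,0,0],"slide": [0,0,0],"claw": 8},
])

```text
t: 11.3
eef_pos: [621.4, -302.0, 8.0]
tcp_rot: [3.14, 0.0, 1.308]
ft_force: [-0.9, 0.7, 7.8]
opening: 0.122
grip_force: 30.0
```

>>> jog_arm([
  {"turn": [0,0,6.9],"slide": [30,0,0],"claw": 8},
  {"turn": [0,0,7],"slide": [28.6,0,0],"claw": 8},
  {"turn": [0,0,0],"slide": [0,0,0],"claw": 8},
])

```text
t: 11.68
eef_pos: [681.2, -302.2, 8.1]
tcp_rot: [3.139, 0.002, 1.554]
ft_force: [2.4, 0.5, 6.0]
opening: 0.119
grip_force: 30.0
```

```bash
python3 - <<'E'
from h import *
c=read_camera("top"); s=state(); print(s["eef_pos"],s["tcp_rot"][2])
o=cv2.resize(c["frame"],None,fx=4,fy=4,interpolation=cv2.INTER_CUBIC)
for p in ([[614,-100],[614,-250]],[[703,-20],[703,-250]]): cv2.polylines(o,[np.round((w2p(c,np.c_[p,[0,0]])+.5)*4).astype(int)],False,(255,255,255),1)
cv2.imwrite("pics/o1.png",o[300:720,940:1740])
E
```

```text
[ 681.00808871 -302.18344568    8.07673188] 1.5517312910583851
```

View pics/o1.png

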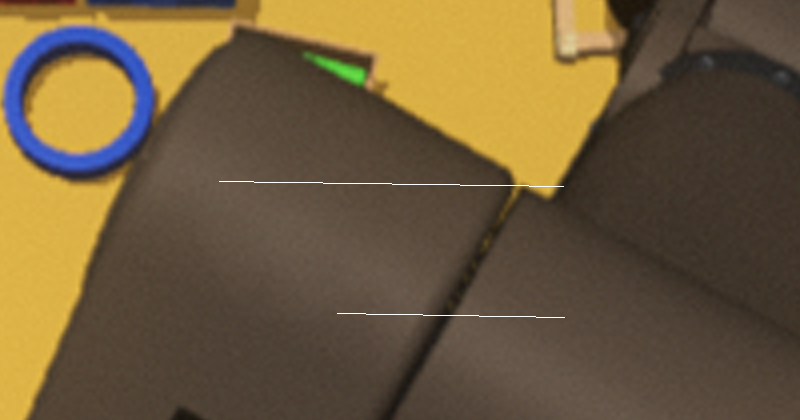

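The arm hides the gap, so I'll use the first picture to check the corridor between the primer pot and the clip box.

```bash
python3 - <<'E'
from h import *
c=read_camera("top")
o=cv2.resize(cv2.imread("pics/top0.png"),None,fx=6,fy=6,interpolation=cv2.INTER_CUBIC)
for p in ([[614,-20],[614,-230]],[[703,40],[703,-230]]): cv2.polylines(o,[np.round((w2p(c,np.c_[p,[0,0]])+.5)*6).astype(int)],False,(255,255,255),1)
cv2.imwrite("pics/o2.png",o[500:1040,1620:2220])
E
```

```text
(no output)
```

View pics/o2.png

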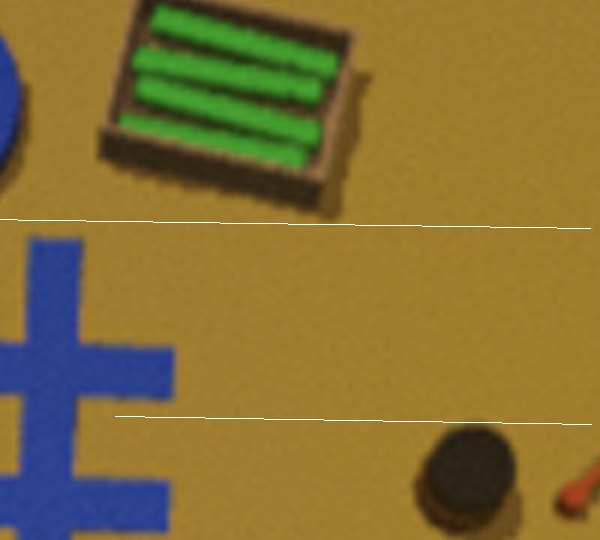

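The corridor is free: the clip box's corner is about 8 mm beyond the finger line, and the primer pot's base lies short of the knob line. I move orange across at x = 678.

>>> jog_arm([
  {"turn": [0,0,0],"slide": [-3,45,0],"claw": 8},
  {"turn": [0,0,0],"slide": [0,50,0],"claw": 8},
  {"turn": [0,0,0],"slide": [0,50,0],"claw": 8},
  {"turn": [0,0,0],"slide": [0,50,0],"claw": 8},
  {"turn": [0,0,0],"slide": [0,50,0],"claw": 8},
])

```text
t: 12.4
eef_pos: [677.2, -56.1, 8.1]
tcp_rot: [3.139, 0.001, 1.551]
ft_force: [1.3, -4.2, 5.8]
opening: 0.125
grip_force: 30.0
```

>>> jog_arm([
  {"turn": [0,0,0],"slide": [0,45,0],"claw": 8},
  {"turn": [0,0,0],"slide": [0,21,0],"claw": 8},
  {"turn": [0,0,0],"slide": [0,0,0],"claw": 8},
])

```text
t: 12.78
eef_pos: [677.1, 11.5, 8.0]
tcp_rot: [3.139, -0.001, 1.553]
ft_force: [-0.0, 5.3, 7.2]
opening: 0.121
grip_force: 30.0
```

>>> jog_arm([
  {"turn": [0,0,0],"slide": [-20,-1,0],"claw": 8},
  {"turn": [0,0,0],"slide": [-20,-0.5,0],"claw": 8},
  {"turn": [0,0,0],"slide": [-3,0,0],"claw": 8},
  {"turn": [0,0,0],"slide": [0,0,0],"claw": 8},
  {"turn": [0,0,0],"slide": [0,0,0],"claw": 8},
])

```text
t: 13.4
eef_pos: [633.9, 7.6, 8.0]
tcp_rot: [3.141, 0.0, 1.551]
ft_force: [-2.4, -0.8, 13.1]
opening: 0.122
grip_force: 30.0
```

>>> jog_arm([
  {"turn": [0,0,0],"slide": [0,1.2,0],"claw": 8},
  {"turn": [0,0,0],"slide": [0,0,0],"claw": 8},
  {"turn": [0,0,0],"slide": [0,0,0],"claw": 30},
  {"turn": [0,0,0],"slide": [0,0,0],"claw": 30},
  {"turn": [0,0,0],"slide": [0,0,50],"claw": 35},
])

```text
t: 14.02
eef_pos: [631.7, 9.1, 53.9]
tcp_rot: [-3.135, -0.001, 1.551]
ft_force: [0.1, -0.4, 0.7]
opening: 0.336
grip_force: 0.0
```

>>> jog_arm([
  {"turn": [0,0,7.3],"slide": [0,48.8,20],"claw": 40},
  {"turn": [0,0,7.3],"slide": [0,48.8,10],"claw": 40},
  {"turn": [0,0,7.3],"slide": [0,48.8,0],"claw": 40},
  {"turn": [0,0,7.3],"slide": [0,48.8,0],"claw": 40},
  {"turn": [0,0,7.3],"slide": [0,48.8,0],"claw": 40},
])

```text
t: 14.65
eef_pos: [633.2, 254.6, 86.4]
tcp_rot: [-3.141, -0.0, 2.192]
ft_force: [0.8, -0.1, -0.5]
opening: 0.395
grip_force: 0.0
```

>>> jog_arm([
  {"turn": [0,0,7],"slide": [0,48.8,0],"claw": 40},
  {"turn": [0,0,0],"slide": [0,0,-20],"claw": 40},
  {"turn": [0,0,0],"slide": [0,0,0],"claw": 40},
])

```text
t: 15.02
eef_pos: [632.4, 301.1, 64.5]
tcp_rot: [-3.138, -0.001, 2.309]
ft_force: [-0.7, -0.7, 0.6]
opening: 0.399
grip_force: 0.0
```

```bash
python3 - <<'E'
from h import *
for n in ("top","side"):
    c=read_camera(n); u,v=w2p(c,[545,10,0])[0].astype(int); f=c["frame"][v-45:v+45,u-50:u+50]
    f=cv2.resize(f,None,fx=4,fy=4,interpolation=cv2.INTER_CUBIC); I=f if n=="top" else np.hstack([I,f])
    for m,q in dict(white=(574.1,10,-.02),grey=(514.1,11.2,-.02),orange=(634.1,8.8,-.02)).items():
        b=fit(c,m,w2p(c,[*tf([-30,0],q)[0],11])[0],[q],32); print(n,m,round(b[0],3),b[1].round(3),(b[1]-q).round(3))
cv2.imwrite("pics/c3.png",I); s=state(); print(s["eef_pos"],s["tcp_rot"],s["opening"])
E
```

```text
top white 0.185 [ 5.7532e+02  6.9920e+00 -1.9000e-02] [ 1.220e+00 -3.008e+00  1.000e-03]
top grey 0.081 [ 5.12724e+02  1.07200e+01 -1.80000e-02] [-1.376 -0.48   0.002]
top orange 0.166 [633.016   8.183  -0.   ] [-1.084 -0.617  0.02 ]
side white 0.648 [ 5.76565e+02  1.21190e+01 -6.10000e-02] [ 2.465  2.119 -0.041]
side grey 0.501 [ 5.1265e+02  1.4433e+01 -1.0000e-02] [-1.45   3.233  0.01 ]
side orange 0.415 [ 6.34645e+02  1.05860e+01 -3.00000e-03] [0.545 1.786 0.017]
[633.58253635 300.57242163  66.3487211 ] [-3.14059503e+00 -3.36222461e-04  2.30807077e+00] 0.39858855113461167
```

View pics/c3.png

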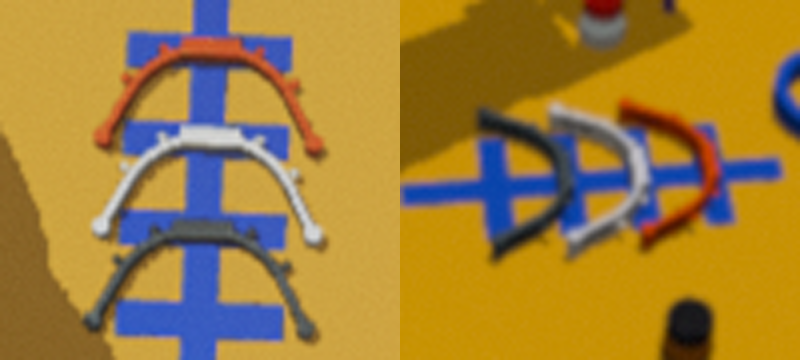

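Orange, white and grey sit on strips 4, 3 and 2, with walls at (212,48), (212,138) and (203,232). The fits put each within about 3 mm of its crossing. Now purple.

>>> jog_arm([
  {"turn": [0,0,0],"slide": [0,1,-48],"claw": 40},
  {"turn": [0,0,0],"slide": [0,0,-11],"claw": 40},
  {"turn": [0,0,0],"slide": [0,0,0],"claw": 8},
  {"turn": [0,0,0],"slide": [0,0,0],"claw": 8},
  {"turn": [0,0,0],"slide": [0,0,0],"claw": 8},
])

```text
t: 15.75
eef_pos: [634.1, 302.8, 9.1]
tcp_rot: [3.14, 0.001, 2.31]
ft_force: [-0.0, -0.3, 0.1]
opening: 0.143
grip_force: 0.2
```

>>> jog_arm([
  {"turn": [0,0,0],"slide": [0,0,0],"claw": 8},
])

```text
t: 15.88
eef_pos: [634.0, 302.9, 9.0]
tcp_rot: [3.14, 0.001, 2.31]
ft_force: [-0.9, -2.0, 6.1]
opening: 0.125
grip_force: 30.0
```

>>> jog_arm([
  {"turn": [0,0,-10.6],"slide": [-15,12,0],"claw": 8},
  {"turn": [0,0,-10.6],"slide": [-30,8,0],"claw": 8},
  {"turn": [0,0,-10.6],"slide": [-40,0,0],"claw": 8},
  {"turn": [0,0,-10.6],"slide": [-40,0,0],"claw": 8},
  {"turn": [0,0,-1],"slide": [-30,-20,0],"claw": 8},
])

```text
t: 16.5
eef_pos: [478.4, 304.0, 8.9]
tcp_rot: [3.138, -0.002, 1.551]
ft_force: [1.5, 1.4, 3.4]
opening: 0.124
grip_force: 30.0
```

>>> jog_arm([
  {"turn": [0,0,0],"slide": [-18,-48,0],"claw": 8},
  {"turn": [0,0,0],"slide": [-18,-48,0],"claw": 8},
  {"turn": [0,0,0],"slide": [-16,-45,0],"claw": 8},
  {"turn": [0,0,0],"slide": [0,0,0],"claw": 8},
])

```text
t: 17.0
eef_pos: [426.1, 159.6, 8.8]
tcp_rot: [3.141, 0.0, 1.55]
ft_force: [-3.3, -8.0, 15.7]
opening: 0.126
grip_force: 30.0
```

>>> jog_arm([
  {"turn": [0,0,0],"slide": [0,-45,0],"claw": 8},
  {"turn": [0,0,0],"slide": [0,-45,0],"claw": 8},
  {"turn": [0,0,0],"slide": [0,-40,0],"claw": 8},
  {"turn": [0,0,0],"slide": [0,-17,0],"claw": 8},
  {"turn": [0,0,0],"slide": [0,0,0],"claw": 8},
])

```text
t: 17.62
eef_pos: [427.6, 13.3, 8.8]
tcp_rot: [3.138, 0.001, 1.551]
ft_force: [-2.4, -9.9, 16.4]
opening: 0.125
grip_force: 30.0
```

>>> jog_arm([
  {"turn": [0,0,0],"slide": [14,0,0],"claw": 8},
  {"turn": [0,0,0],"slide": [13,0,0],"claw": 8},
  {"turn": [0,0,0],"slide": [0,0,0],"claw": 8},
  {"turn": [0,0,0],"slide": [0,0,0],"claw": 8},
])

```text
t: 18.12
eef_pos: [450.4, 15.1, 8.8]
tcp_rot: [-3.136, -0.0, 1.553]
ft_force: [-15.6, -0.2, 29.0]
opening: 0.122
grip_force: 30.1
```

>>> jog_arm([
  {"turn": [0,0,0],"slide": [0,0,1],"claw": 8},
  {"turn": [0,0,0],"slide": [0,0,0],"claw": 8},
])

```text
t: 18.38
eef_pos: [454.0, 14.7, 9.0]
tcp_rot: [3.14, 0.0, 1.553]
ft_force: [0.1, 0.3, 0.3]
opening: 0.122
grip_force: 30.0
```

>>> jog_arm([
  {"turn": [0,0,0],"slide": [0,-2.3,0],"claw": 8},
  {"turn": [0,0,0],"slide": [0,0,0],"claw": 8},
  {"turn": [0,0,0],"slide": [0,0,0],"claw": 30},
  {"turn": [0,0,0],"slide": [0,0,0],"claw": 30},
  {"turn": [0,0,0],"slide": [0,0,50],"claw": 30},
])

```text
t: 19.0
eef_pos: [452.2, 12.4, 56.8]
tcp_rot: [-3.135, -0.001, 1.552]
ft_force: [1.7, -0.3, 0.6]
opening: 0.291
grip_force: 0.0
```

>>> jog_arm([
  {"turn": [0,0,0],"slide": [0,0,40],"claw": 30},
  {"turn": [0,0,0],"slide": [0,60,0],"claw": 30},
  {"turn": [0,0,0],"slide": [0,60,0],"claw": 30},
  {"turn": [0,0,0],"slide": [0,60,0],"claw": 30},
  {"turn": [0,0,0],"slide": [0,60,0],"claw": 30},
])

```text
t: 19.62
eef_pos: [453.3, 254.4, 98.6]
tcp_rot: [3.141, 0.0, 1.552]
ft_force: [0.9, -0.1, 0.9]
opening: 0.303
grip_force: 0.0
```

>>> jog_arm([
  {"turn": [0,0,0],"slide": [0,60,0],"claw": 30},
  {"turn": [0,0,0],"slide": [0,60,0],"claw": 30},
  {"turn": [0,0,0],"slide": [0,0,0],"claw": 30},
])

```text
t: 20.0
eef_pos: [452.9, 375.7, 98.2]
tcp_rot: [3.141, -0.001, 1.556]
ft_force: [0.2, 0.3, 0.9]
opening: 0.298
grip_force: 0.0
```

```bash
python3 - <<'E'
from h import *
for n in ("top","side"):
    c=read_camera(n); u,v=w2p(c,[535,10,0])[0].astype(int); f=c["frame"][v-50:v+50,u-50:u+50]
    f=cv2.resize(f,None,fx=4,fy=4,interpolation=cv2.INTER_CUBIC); I=f if n=="top" else np.hstack([I,f])
    for m,q in dict(white=(574.1,10,-.02),grey=(514.1,11.2,-.02),orange=(634.1,8.8,-.02),purple=(454.1,12.4,-.02)).items():
        b=fit(c,m,w2p(c,[*tf([-30,0],q)[0],11])[0],[q],32); print(n,m,round(b[0],3),(b[1]-q).round(3))
cv2.imwrite("pics/c4.png",I); s=state(); print(s["t"],s["eef_pos"])
E
```

```text
top white 0.224 [ 1.785e+00 -3.291e+00 -1.000e-03]
top grey 0.28 [-1.653  0.722  0.02 ]
top orange 0.157 [-8.500e-01 -2.026e+00  1.000e-03]
top purple 0.106 [-0.497 -1.069  0.003]
side white 0.725 [ 2.572  1.978 -0.032]
side grey 0.61 [-1.386  1.476 -0.005]
side orange 0.403 [-0.105 -0.044 -0.   ]
side purple 0.278 [ 1.219  1.24  -0.009]
20.1 [452.96770574 372.3658648   98.12341127]
```

View pics/c4.png

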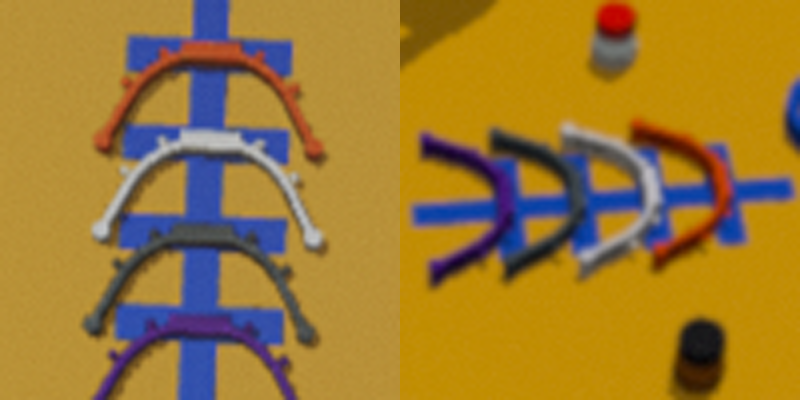

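All four walls lie on their strips, with orange at (212,52), white (211,140), grey (203,233) and purple (200,325). White is the farthest off, at about 4 mm against the 7 mm allowed; the arm is clear, so I hand in.

```bash
python3 -c "
from cell import *
print(job_done())"
```

```text
the job is handed in; nothing more can be done
None
```

I handed the job in at about 20 s with purple, grey, white and orange on strips 1 to 4, each about 4 mm or less from its crossing and square to the long strip by the camera fits; the hand-in gave no verdict.

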